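Third hand at the banding jig: a set of three gift boxes

ROBOT

A 6-joint arm with a two-finger parallel gripper is mounted at the origin on a cart in front of the work surface, level with it; the furniture and walls round the work are solid. World frame = base frame: x ahead of the robot, y to its left, z up, the work surface at z = 0. Lengths are in m, angles in degrees, forces in N, time in s.
With the tool pointing down it reaches from about 0.275 to 0.825 m from the base axis. Payload 4.9 kg.
Tool frame: the origin (TCP) lies on the centre line of the jaws, within the pads' length; the fingertips stand ctrl.finger_overhang ahead of it and the grasp point (between the pads) lies 11 mm behind it (ctrl.finger_overhang is the distance from the TCP to the fingertips, in m); z points along the fingers, y is the line along which they close (so a half turn about z gives the same grasp; the last joint's range is limited). The gripper opens to 85 mm and grips with 20 to 120 N. Pads are 22 mm wide; open, the fingers measure 114 mm over their backs; the gripper's body (76 mm by 85 mm) begins 54 mm behind the grasp point. The pads swing forward as they close: fully open they stand 13 mm farther back than shut.
Start: joints at [-71.058, 18.69, -11.035, 60.275, 0, 82.311], TCP at [0.247, -0.492, 0.239] pointing down, gripper open.
Joint ranges: [-152.03, 152.03], [-55.5, 102.48], [-74.3, 77.21], [-110.64, 120.58], [-84.22, 78.4], [-180, 180]. Speed limits (degrees/s): [147.25, 147.25, 180, 180, 180, 180].

INTERFACE

Orientations are given as [roll, pitch, yaw] about the fixed x, y, z axes, in that order (R = Rz(yaw) Ry(pitch) Rx(roll)).
In Python, from bench import ctrl gives the robot as it stands. The module is installed in compiled form; this text tells all that it offers.
- The arm moves only by the tool jog_arm, called as name([rows], argument=value, ...), one row to a line, values as JSON. Schema: {"type":"object","properties":{"plan":{"type":"array","items":{"type":"array","prefixItems":[{"type":"number"},{"type":"array","items":{"type":"number"},"minItems":3,"maxItems":3},{"type":"array","items":{"type":"number"},"minItems":3,"maxItems":3}],"minItems":3,"maxItems":3},"minItems":1,"maxItems":8},"clamp_n":{"type":"number"},"only":{"type":"string"},"quiet":{"type":"boolean"},"lines":{"type":"string"}},"required":["plan"],"additionalProperties":false}. plan is a list of rows, 1 to 8 of them, each written [opening, [dx, dy, dz], [rx, ry, rz]]: the finger opening in m, then dx, dy, dz in shares of the most that a row can go, 1 being 62.5 mm, then a rotation vector rx, ry, rz in parts of the range, where 1.0 means 120 degrees; each row shifts and turns the commanded pose from where the row before left it, along the tool's axes as they then stand; what a row does not reach is not made up. A row lasts 1/8 s, in which the tool goes at most 0.0625 m and 10.7 degrees, less where a joint would pass 70% of its speed; a pose out of reach is approached as far as the arm can. The fingers move at their own pace and stop on an object; clamp_n is the grip in N (left out, the last holds). Time passes only in rows, so rows that do not move let the fingers close. The tool returns the time, the measured TCP pose, the force, the opening and the grip force at its end. only (a regular expression) keeps the lines of the reply that match it, lines (a string "A,B") keeps lines A to B, and quiet returns only ok. No shift or turn number may pass 1 either way. Input that does not fit is refused with a message, and nothing moves.
- ctrl.observe(): the state, without advancing time (a new reading comes with each control period).
- ctrl.read_camera(name): name is "scene" or "top"; returns a dict with "pixels" (420x560x3 uint8, blue, green, red), "depth" (420x560 float32, m along the optical axis (not along the pixel's ray), 0 where there is no reading), "fx", "fy", "cx", "cy" (pixels), "k1" (the pictures are not rectified: a ray, as slopes to the right and down, at radius r is drawn at 1 + k1 r^2 times it, then the intrinsics apply), "view" (4x4, takes a point from world to camera coordinates). Camera axes: x right, y up, looking along -z (the intrinsics and any distortion apply to the point x, -y, -z); pixel columns grow to the right and rows downward; lengths in m; the calibration is good to about 2 mm. A picture is of the moment at which its call begins.
- ctrl.hand_in(): hands the job in; it is judged then, once.
The state is a dict: "t": time; "joint_pos": joint angles; "joint_velocities": joint speeds; "joint_torque": joint torques, N m; "position": TCP position; "orientation": TCP orientation; "force": force on the tool from outside, world axes, zero at the start; "ft_torque": the same for the moment, N m; "grip_width": finger opening in m; "gripper_force": force on a finger pad.
Only numpy, scipy, OpenCV 4.12 (cv2) and the standard library are available. Lean on these libraries where they do the work, as an engineer would, in place of code of your own. Each camera call takes 0.05 s, during which the arm holds its last target. There are 200 camera calls.

TASK

We sell these gift boxes taped together in sets of three, and one already stands in the banding jig. Set two more of the loose ones in the channel in line behind it, lid up and with their long side across the channel; press the row from its open end, closed up without gaps, against the sprung end plate until the plate's brass pointer is in the green, and finish while still holding it there steadily so that I can tape them. Press on the boxes, not on the plate, and never so hard that the plate is driven against its stop; leave the two spare boxes and everything else on the table where they are.

Things in the scene. Friction and masses are not known exactly. Their poses are not given: they have to be found in the camera images.
- jig: Wooden banding jig, fixed. Origin at table height; x runs along its channel (centred on y = 0) towards the sprung end plate, z up. Ply base x -114 to +108 mm, 106 wide. Channel floor 6 mm above the table, 58 mm wide between two rails (each 14 wide, tops 16 mm above the table, mouth flared from x -76 to -101); open at the -x end. End block 52 mm high at x 78 to 104, behind the plate.
- end_plate (a joint): How far the sprung end plate has been pushed back along the jig's +x, in m: 0 at rest, 0.022 when it hits its stop. The spring gives 0.8 N per mm. The pointer is in the green from 0.005 to 0.015, middle 0.010 (8 N); from 0.015 on it is over the red.
- plate_face (a point): Centre of the felt face of the aluminium end plate (54 mm wide, 40 mm high, 8 mm thick), which faces the boxes; axes as the jig's; it moves with the plate. At rest it is at x +45, z 28 mm in the jig's frame.
- pointer (a point): Tip of the small brass pointer on the end plate, over the rail on the jig's -y side; moves with the plate; at rest 10 mm short of the middle of the green.
- green_mid (a point): Middle of the green field (10 mm long, red field just beyond it) on top of the rail on the jig's -y side.
- box0: The gift box that already stands in the jig's channel, its 50 mm side across the channel, 6 to 22 mm short of the plate. All gift boxes are alike: 38 mm (x) by 50 mm (y) by 44 mm high, about 50 g, brown base, teal lid, cream ribbon along y, round gold seal on top; origin at the centre of the underside, z up.
- box1: One of four loose gift boxes standing on the table. All gift boxes are alike: 38 mm (x) by 50 mm (y) by 44 mm high, about 50 g, brown base, teal lid, cream ribbon along y, round gold seal on top; origin at the centre of the underside, z up.
- box2: One of four loose gift boxes standing on the table. All gift boxes are alike: 38 mm (x) by 50 mm (y) by 44 mm high, about 50 g, brown base, teal lid, cream ribbon along y, round gold seal on top; origin at the centre of the underside, z up.
- box3: One of four loose gift boxes standing on the table. All gift boxes are alike: 38 mm (x) by 50 mm (y) by 44 mm high, about 50 g, brown base, teal lid, cream ribbon along y, round gold seal on top; origin at the centre of the underside, z up.
- box4: One of four loose gift boxes standing on the table. All gift boxes are alike: 38 mm (x) by 50 mm (y) by 44 mm high, about 50 g, brown base, teal lid, cream ribbon along y, round gold seal on top; origin at the centre of the underside, z up.
- tape_pink: Pink paper tape roll lying flat, 52 mm across, 15 mm high; bystander. Origin under its centre.
- tape_yellow: Yellow paper tape roll lying flat, 52 mm across, 18 mm high; bystander. Origin under its centre.
- scissors: Small scissors with orange bows lying flat, 145 mm long; bystander.
- card_reader: Black pocket card reader, 115 x 66 x 22 mm, lying flat; bystander. Origin under its centre.
- stamp: Wooden rubber stamp, 32 x 48 x 67 mm, upright; bystander. Origin under its centre.
- ink_pad: Closed blue tin ink pad, 57 x 87 x 17 mm; bystander. Origin under its centre.
- marker: Marker with a black cap, 136 mm long, 15 mm thick, lying near the table's front edge; bystander.
There are look-alikes about, which are no part of the job. Leave any orange look-alike of the box2 alone. Leave any blue look-alike of the box0 alone.

How it is judged:
By the outcome, as a careful person would: the job done as asked, in the order asked, and still so for the second after the job is handed in, while the arm keeps its last pose, push and grip.
It also fails if it takes over 58 s, if anything falls off the work surface, if the arm or the gripper's body presses on something with over 40 N, if the wrist force passes 120 N, or if a joint passes its speed limit or range.

## Working session

There is one attempt and no reset: what is moved stays moved. The work goes in short steps, Python scripts to look and compute and a tool call to move; the robot and the scene stay as the last step left them, time stands still between calls to the robot, and variables do not carry over. Pictures are saved under pics/ and viewed, at most 10 in all, crops included, and the job is handed in when it is done.

```bash
mkdir -p pics; cat > h.py <<'E'
import numpy as np, cv2
from bench import ctrl
def cam(name,save=None):
    c=ctrl.read_camera(name)
    c={k:(np.array(v) if k in("pixels","depth","view") else v) for k,v in c.items()}
    if save: cv2.imwrite("pics/"+save+".png",c["pixels"])
    return c
def ray(c,u,v):
    K=np.array([[c["fx"],0,c["cx"]],[0,c["fy"],c["cy"]],[0,0,1.]])
    p=cv2.undistortPoints(np.array([[[u,v]]],float),K,np.array([c["k1"],0,0,0.]))[0,0]
    M=np.linalg.inv(c["view"]); o=M[:3,3]; d=M[:3,:3]@np.array([p[0],-p[1],-1]); return o,d
def atz(c,u,v,z):
    o,d=ray(c,u,v); return o+d*(z-o[2])/d[2]
def atd(c,u,v):
    o,d=ray(c,u,v); return o+d*float(np.median(c["depth"][int(v)-1:int(v)+2,int(u)-1:int(u)+2]))
E
python3 - <<'E'
from h import *
import pickle
for n in("scene","top"):
    c=cam(n,n+"0"); pickle.dump(c,open(n+"0.pkl","wb")); print(n,c["fx"],c["k1"],np.linalg.inv(c["view"])[:3,3].round(3))
print(ctrl.observe(),ctrl.finger_overhang)
E
```

```text
scene 474.1227046664139 -0.12617593376523878 [-0.36   1.014  0.695]
top 523.2680070459924 0.03114148363326073 [0.497 0.015 1.551]
{'t': 0.1, 'joint_pos': array([-7.10599559e+01,  1.87277088e+01, -1.10848633e+01,  6.02726940e+01,
       -8.90671049e-04,  8.23100832e+01]), 'joint_velocities': array([-0.05493432, -0.0768147 ,  0.12267957,  0.06144952, -0.04297182,
       -0.0640843 ]), 'joint_torque': array([ 7.39903553e-04, -4.44240189e+01,  2.63038588e+01,  7.91902741e-03,
       -2.25147346e-04, -8.70432899e-06]), 'position': array([ 0.24636585, -0.49119661,  0.23859159]), 'orientation': array([-1.79915382e+02, -1.05269329e-02,  2.66299538e+01]), 'force': array([ 0.52894287,  0.18589491, -0.29352057]), 'ft_torque': array([ 0.03434621,  0.0086009 , -0.04755474]), 'gripper_force': 0.0, 'grip_width': 0.0856998355788102} 0.008
```

View pics/top0.png

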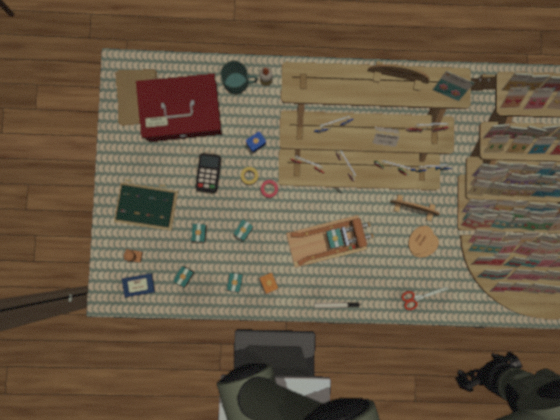

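View pics/scene0.png

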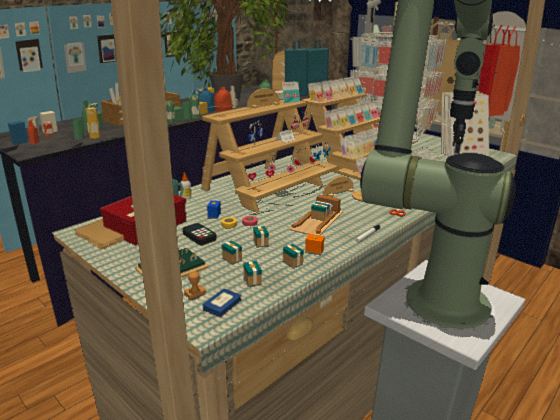

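Candidates in the top view: four loose teal boxes at (199,232), (243,230), (184,276) and (234,282). The orange look-alike is at (269,283), the blue one at (256,142), and box0 is in the jig near (335,239). I'll check them in a close crop.

```bash
python3 - <<'E'
from h import *
im=cv2.imread("pics/top0.png")[205:305,165:295]
im2=cv2.imread("pics/top0.png")[205:275,280:375]
cv2.imwrite("pics/c1.png",cv2.convertScaleAbs(cv2.resize(im,None,fx=6,fy=6,interpolation=cv2.INTER_CUBIC)[:600],alpha=1.6))
cv2.imwrite("pics/c2.png",cv2.convertScaleAbs(cv2.resize(im2,None,fx=8,fy=8,interpolation=cv2.INTER_CUBIC),alpha=1.6))
E
```

```text
(no output)
```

View pics/c1.png

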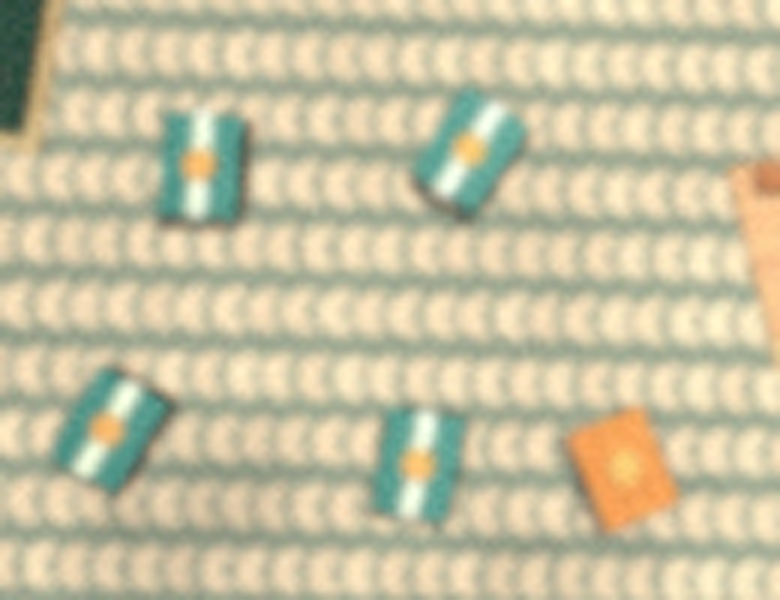

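View pics/c2.png

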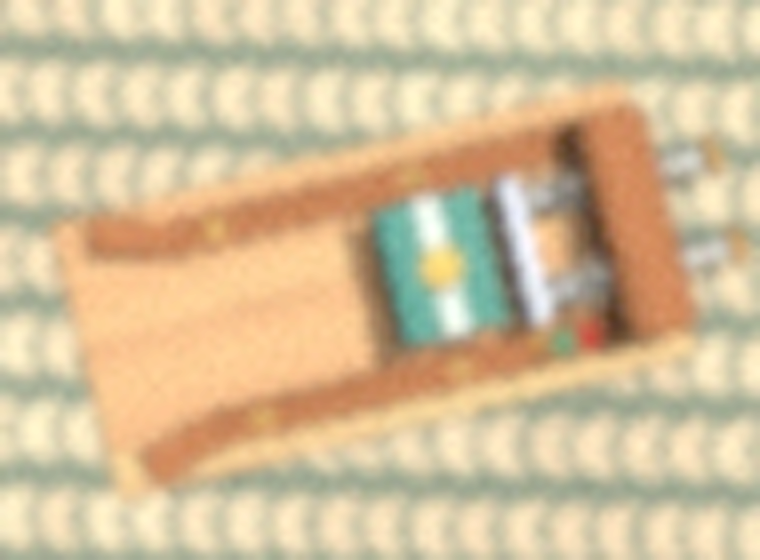

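The crop shows four loose teal boxes with gold seals: A (200,165), B (470,150), C (107,430) and D (418,465). The plain orange look-alike is at (623,468). In the jig crop, box0's seal is at (440,267), the plate is right of it, and green and red are at (563,340) and (590,335). I'll use B and D, which are nearest the jig, and leave A and C.

```bash
python3 - <<'E'
from h import *
import pickle
c=pickle.load(open("top0.pkl","rb"))
s=8; P=lambda U,V,ox,oy,s:((U+.5)/s-.5+ox,(V+.5)/s-.5+oy)
# teal lids, sub-pixel
big=cv2.resize(c["pixels"],None,fx=s,fy=s,interpolation=cv2.INTER_CUBIC)
hsv=cv2.cvtColor(big,cv2.COLOR_BGR2HSV)
m=cv2.inRange(hsv,(80,110,50),(100,255,255)); m=cv2.morphologyEx(m,cv2.MORPH_CLOSE,np.ones((61,61)))
cs,_=cv2.findContours(m,cv2.RETR_EXTERNAL,cv2.CHAIN_APPROX_NONE)
for k in cs:
    r=cv2.minAreaRect(k); u,v=P(*r[0],0,0,s)
    if not(8000<cv2.contourArea(k)<40000 and v>200): continue
    z=.05 if u>300 else .044
    q=np.array([atz(c,*P(*b,0,0,s),z)[:2] for b in cv2.boxPoints(r)])
    e=q[1]-q[0],q[2]-q[1]; L=max(e,key=np.linalg.norm)
    print(np.round((u,v),1),"ctr",q.mean(0).round(4),"sz",[round(float(np.linalg.norm(a)),4) for a in e],"long-axis yaw",round(np.degrees(np.arctan2(L[1],L[0])),1), "ztop",atd(c,u,v).round(3))
for n,U,V,o in(("A",200,165,0),("B",470,150,0),("C",107,430,0),("D",418,465,0)): print(n,atz(c,*P(U,V,165,205,6),.044).round(4))
print("seal0",atz(c,*P(440,267,280,205,8),.05).round(4))
pix=[(52,228),(125,495),(695,335)]; J=np.array([[-.114,.053],[-.114,-.053],[.108,-.053]])
W=np.array([atz(c,*P(*p,280,205,8),.006)[:2] for p in pix])
# green/red border at jig x=60+... pointer rest +10 = green mid ; block -x upper... 
A=J-J.mean(0);B=W-W.mean(0)
th=np.arctan2((A[:,0]*B[:,1]-A[:,1]*B[:,0]).sum(),(A*B).sum())
R=np.array([[np.cos(th),-np.sin(th)],[np.sin(th),np.cos(th)]]); t=W.mean(0)-R@J.mean(0)
print("jig",t.round(4),np.degrees(th).round(2),"res",((W-t)-J@R.T).round(4).tolist())
o,d=ray(c,0,0)
for n,p,z in(("seal",(440,267),.05),("platetop",(522,250),.048),("rail+ tip out",(85,218),.016),("rail- tip out",(172,478),.016),("blk",(635,225),.052),("railU in at 300",(330,215),.016),("railD in",(350,385),.016)):
    print(n,((atz(c,*P(*p,280,205,8),z)[:2]-t)@R).round(4))
E
```

```text
[182.7 276. ] ctr [0.4339 0.2703] sz [0.0451, 0.0333] long-axis yaw -28.7 ztop [0.434 0.27  0.044]
[198.2 232.3] ctr [0.5594 0.232 ] sz [0.0423, 0.0325] long-axis yaw -0.5 ztop [0.559 0.232 0.046]
A [0.5601 0.2329 0.044 ]
B [0.5711 0.1045 0.044 ]
C [0.4332 0.2712 0.044 ]
D [0.4207 0.1237 0.044 ]
seal0 [ 0.5549 -0.1596  0.05  ]
jig [ 0.5523 -0.1432] -72.48 res [[-0.0019, -0.0023], [0.0019, -0.0001], [0.0001, 0.0024]]
seal [ 0.0164 -0.0025]
platetop [ 0.0469 -0.0047]
rail+ tip out [-0.1001  0.0504]
rail- tip out [-0.0955 -0.0497]
blk [ 0.088  -0.0071]
railU in at 300 [-0.013   0.0269]
railD in [-0.0233 -0.0349]
```

```bash
python3 - <<'E'
from h import *
import pickle
from scipy.optimize import least_squares
c=pickle.load(open("top0.pkl","rb"))
P=lambda U,V,ox=280,oy=205,s=8:((U+.5)/s-.5+ox,(V+.5)/s-.5+oy)
w=lambda p,z:atz(c,*P(*p),z)[:2]
# (pixel,z,axis,value)
C=[((238.5,324),.016,1,0),((437.5,270),.016,1,0),((125,495),.006,1,-.053),((695,335),.006,1,-.053),((55,228),.006,1,.053),((610,85),.006,1,.053),
((52,228),.006,0,-.114),((125,495),.006,0,-.114),((580,130),.052,0,.078),((632,340),.052,0,.078),((640,110),.052,0,.104),((693,320),.052,0,.104)]
def Rm(a): return np.array([[np.cos(a),-np.sin(a)],[np.sin(a),np.cos(a)]])
f=lambda x:[((w(p,z)-x[:2])@Rm(x[2]))[a]-v for p,z,a,v in C]
s=least_squares(f,[.55,-.14,-1.3],loss="soft_l1",f_scale=.002); x=s.x
print(x[:2].round(4),np.degrees(x[2]).round(2),(np.array(f(x))*1e3).round(1))
for n,p,z in(("seal",(440,267),.05),("plate",(510,260),.048),("railU in",(330,215),.016),("railD in",(350,385),.016)): print(n,((w(p,z)-x[:2])@Rm(x[2])*1e3).round(1))
# ribbons: ends in c1
for n,a,b in(("A",(203,112),(199,218)),("B",(497,105),(445,195)),("C",(130,385),(85,472)),("D",(425,410),(410,517))):
    A,B=[atz(c,*P(*q,165,205,6),.044)[:2] for q in(a,b)]; d=A-B; print(n,((A+B)/2).round(4),np.degrees(np.arctan2(d[1],d[0])).round(1),np.linalg.norm(d).round(3))
A,B=[w(q,.05) for q in((425,195),(460,335))]; d=A-B; print("box0",np.degrees(np.arctan2(d[1],d[0])).round(1))
E
```

```text
[ 0.5491 -0.143 ] -73.66 [-0.5  0.1  2.4  5.9 -2.1 -2.7  1.7  2.8  1.1 -0.7 -2.1 -3.6]
seal [17.6  0.8]
plate [42.9 -3.1]
railU in [-12.5  29.6]
railD in [-21.5 -32.4]
A [0.5601 0.2324] 0.3 0.051
B [0.5712 0.104 ] -28.0 0.05
C [0.434 0.271] -24.9 0.046
D [0.4214 0.1239] -5.8 0.051
box0 15.3
```

The manual's scale: shifts go in shares of 62.5 mm and turns go in shares of 120 degrees. Converting my numbers, -8.9 degrees is -0.0742.

```bash
cat > d.py <<'E'
import sys,numpy as np
from scipy.spatial.transform import Rotation as Ro
from bench import ctrl
# target x y z yaw -> deltas in tool axes (translation before turning), turn needed about tool z
s=ctrl.observe(); R=Ro.from_euler("xyz",s["orientation"],degrees=True)
t=np.array([float(a) for a in sys.argv[1:5]])
g=Ro.from_euler("xyz",[180,0,t[3]],degrees=True)
print("t",round(s["t"],2),"pos",s["position"].round(4),"rpy",s["orientation"].round(2),"w",round(s["grip_width"],4))
print("tool d",R.inv().apply(t[:3]-s["position"]).round(4),"rotvec",(R.inv()*g).as_rotvec(degrees=True).round(2))
E
```

jog_arm([
  [0.085,[0,0,0],[0,0,-0.0742]],
  [0.085,[0,0,0],[0,0,-0.0742]],
  [0.085,[0,0,0],[0,0,-0.0742]],
  [0.085,[0,0,0],[0,0,-0.0733]],
])

```text
t: 0.6
position: [0.2464, -0.4913, 0.2388]
orientation: [-180.0, -0.0, 62.4]
force: [0.4, 0.3, 0.4]
grip_width: 0.0854
gripper_force: 0.0
```

jog_arm([
  [0.085,[0.96,0,0],[0,0,0]],
  [0.085,[0.96,0,0],[0,0,0]],
  [0.085,[0.96,0,0],[0,0,0]],
  [0.085,[0.96,0,0],[0,0,0]],
  [0.085,[0.96,0,0],[0,0,0]],
  [0.085,[0.96,0,0],[0,0,0]],
  [0.085,[0.96,0,0],[0,0,0]],
  [0.085,[0.96,0,0],[0,0,0]],
])

```text
t: 1.6
position: [0.4714, -0.0655, 0.2392]
orientation: [180.0, 0.0, 62.1]
force: [0.9, -0.8, 0.2]
grip_width: 0.0852
gripper_force: 0.0
```

jog_arm([
  [0.085,[0.8,0,0],[0,0,0]],
  [0.085,[0.8,0,0],[0,0,0]],
  [0.085,[0.8,0,0],[0,0,0]],
  [0.085,[0.48,0.112,0],[0,0,0]],
  [0.085,[0,0,0],[0,0,0]],
])

```text
t: 2.22
position: [0.5618, 0.0901, 0.2385]
orientation: [-180.0, 0.0, 62.3]
force: [-0.3, -0.3, -0.9]
grip_width: 0.0852
gripper_force: 0.0
```

```bash
python3 d.py 0.5712 0.104 0.1 62
```

```text
t 2.23 pos [0.5618 0.0901 0.2385] rpy [-1.7996e+02  2.0000e-02  6.2300e+01] w 0.0852
tool d [0.0167 0.0019 0.1385] rotvec [-0.04  0.02  0.3 ]
```

Converted, 0.055 m is 0.88, 0.045 m is 0.72.

jog_arm([
  [0.085,[0.272,0.032,0.48],[0,0,0]],
  [0.085,[0,0,0.88],[0,0,0]],
  [0.085,[0,0,0.88],[0,0,0]],
  [0.085,[0,0,0.72],[0,0,0]],
  [0.085,[0,0,0.32],[0,0,0]],
  [0.085,[0,0,0.144],[0,0,0]],
  [0.085,[0,0,0],[0,0,0]],
])

```text
t: 3.1
position: [0.5706, 0.102, 0.0253]
orientation: [-180.0, 0.0, 62.1]
force: [-0.4, 0.1, 0.4]
grip_width: 0.085
gripper_force: 0.0
```

```bash
python3 d.py 0.5712 0.104 0.024 62
```

```text
t 3.1 pos [0.5706 0.102  0.0253] rpy [-1.7997e+02  3.0000e-02  6.2090e+01] w 0.085
tool d [ 0.002  -0.0004  0.0013] rotvec [-0.03  0.03  0.09]
```

jog_arm([
  [0.04,[0,0,0],[0,0,0]],
  [0.04,[0,0,0],[0,0,0]],
  [0.04,[0,0,0],[0,0,0]],
  [0.04,[0,0,0],[0,0,0]],
  [0.04,[0,0,0],[0,0,0]],
  [0.04,[0,0,0],[0,0,0]],
], clamp_n=25)

```text
t: 3.85
position: [0.5719, 0.1026, 0.0266]
orientation: [179.9, -0.1, 62.1]
force: [-0.7, -0.1, 6.0]
grip_width: 0.0502
gripper_force: 25.8
```

```bash
python3 - <<'E'
from h import *
import pickle
c=cam("top");pickle.dump(c,open("top1.pkl","wb")); s=cam("scene")
cv2.imwrite("pics/g1.png",np.hstack([cv2.resize(x,(400,400),interpolation=cv2.INTER_CUBIC) for x in(cv2.convertScaleAbs(c["pixels"][190:290,190:290],alpha=1.6),s["pixels"][190:290,210:310])]))
E
```

```text
(no output)
```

View pics/g1.png

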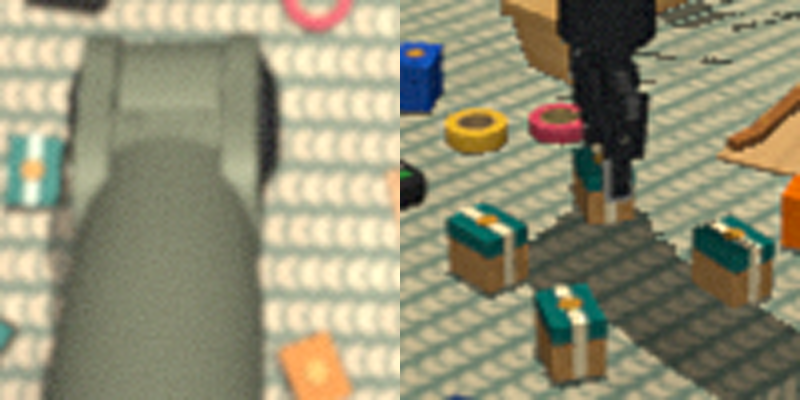

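The left half shows the arm over box B. The right half shows B gripped at about (605,190) with the ribbon ends under the pads and the neighbours untouched. Width is 50.2 mm, so the long side is in the jaws.

Converted, -0.05 m is -0.8, -0.02 m is -0.32, -8.8 degrees is -0.0733.

jog_arm([
  [0.04,[0,0,-0.32],[0,0,0]],
  [0.04,[0,0,-0.8],[0,0,0]],
  [0.04,[0,0,-0.8],[0,0,-0.0725]],
  [0.04,[0,0,0],[0,0,-0.0725]],
  [0.04,[0,0,0],[0,0,-0.0725]],
  [0.04,[0,0,0],[0,0,-0.0725]],
  [0.04,[0,0,0],[0,0,-0.0733]],
  [0.04,[0,0,0],[0,0,0]],
], clamp_n=30)

```text
t: 4.95
position: [0.5709, 0.1027, 0.1455]
orientation: [180.0, 0.0, 105.6]
force: [-0.4, -0.3, -0.6]
grip_width: 0.0497
gripper_force: 31.7
```

```bash
python3 d.py 0.5421 -0.118 0.0336 105.7
```

```text
t 4.95 pos [0.5709 0.1027 0.1455] rpy [179.99   0.   105.64] w 0.0497
tool d [-0.2047 -0.0873  0.1119] rotvec [ 0.01  0.   -0.06]
```

Converted, -0.045 m is -0.72, -0.02 m is -0.32.

jog_arm([
  [0.04,[-0.48,-0.208,0],[0,0,0]],
  [0.04,[-0.72,-0.32,0],[0,0,0]],
  [0.04,[-0.72,-0.32,0],[0,0,0]],
  [0.04,[-0.72,-0.32,0],[0,0,0]],
  [0.04,[-0.48,-0.176,0],[0,0,0]],
  [0.04,[-0.16,-0.048,0.32],[0,0,0]],
  [0.04,[0,0,0],[0,0,0]],
])

```text
t: 5.82
position: [0.5416, -0.1187, 0.1243]
orientation: [-179.9, -0.1, 105.5]
force: [0.4, 0.0, -1.0]
grip_width: 0.0498
gripper_force: 31.7
```

```bash
python3 d.py 0.5421 -0.118 0.048 105.7
```

```text
t 5.83 pos [ 0.5416 -0.1187  0.1243] rpy [-1.7988e+02 -9.0000e-02  1.0552e+02] w 0.0498
tool d [0.0004 0.0008 0.0762] rotvec [-0.12 -0.09 -0.18]
```

Converted, 0.03 m is 0.48, 0.015 m is 0.24.

jog_arm([
  [0.04,[0,0,0.48],[0,0,0]],
  [0.04,[0,0,0.48],[0,0,0]],
  [0.04,[0,0,0.24],[0,0,0]],
  [0.04,[0,0,0],[0,0,0]],
])

```text
t: 6.32
position: [0.5423, -0.1175, 0.0498]
orientation: [-179.9, -0.1, 105.7]
force: [-0.2, -0.9, -0.8]
grip_width: 0.0496
gripper_force: 31.7
```

```bash
python3 d.py 0.5421 -0.118 0.0336 105.7
python3 - <<'E'
from h import *
import pickle
s=cam("scene");pickle.dump(s,open("s2.pkl","wb"))
p=np.array([.549,-.143,.03,1]);
cv2.imwrite("pics/g2.png",cv2.resize(cv2.convertScaleAbs(s["pixels"][180:250,275:365],alpha=1.5),None,fx=8,fy=8,interpolation=cv2.INTER_CUBIC))
E
```

```text
t 6.33 pos [ 0.5423 -0.1175  0.0498] rpy [-1.7992e+02 -7.0000e-02  1.0574e+02] w 0.0496
tool d [-0.0004 -0.0003  0.0162] rotvec [-0.08 -0.07  0.04]
```

View pics/g2.png

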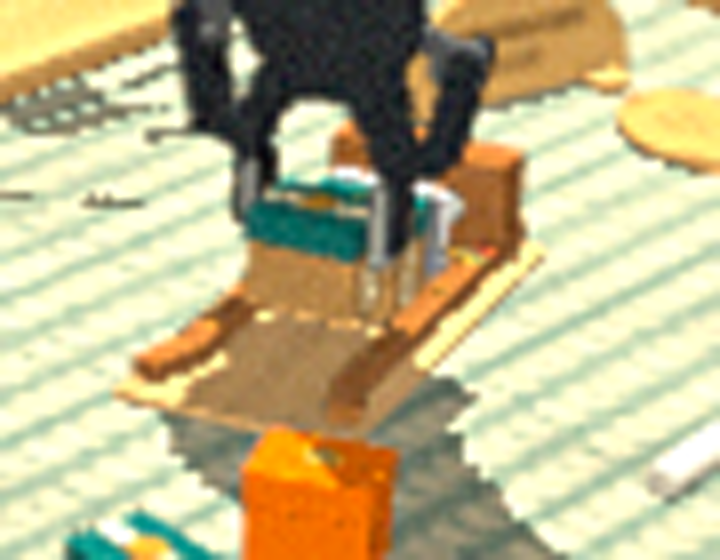

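The box hangs centred over the channel behind box0; its near face runs from about (248,240) to (365,260), between the rails. Lowering it now while watching the force.

Converted, 0.006 m is 0.096, 0.005 m is 0.08.

jog_arm([
  [0.04,[0,0,0.096],[0,0,0]],
  [0.04,[0,0,0.08],[0,0,0]],
  [0.04,[0,0,0],[0,0,0]],
])

```text
t: 6.75
position: [0.5426, -0.1183, 0.0391]
orientation: [-180.0, -0.0, 105.7]
force: [-0.3, -0.5, -1.2]
grip_width: 0.0495
gripper_force: 31.7
```

jog_arm([
  [0.04,[0,0,0.048],[0,0,0]],
  [0.04,[0,0,0.032],[0,0,0]],
  [0.04,[0,0,0],[0,0,0]],
])

```text
t: 7.12
position: [0.5427, -0.1182, 0.0341]
orientation: [-180.0, -0.0, 105.7]
force: [0.5, -0.3, -1.1]
grip_width: 0.0496
gripper_force: 31.7
```

```bash
python3 d.py 0.5421 -0.118 0.0336 105.7
```

```text
t 7.12 pos [ 0.5427 -0.1182  0.0341] rpy [-1.7998e+02 -1.0000e-02  1.0573e+02] w 0.0496
tool d [ 0.0004 -0.0005  0.0005] rotvec [-0.02 -0.01  0.03]
```

Converted, 0.001 m is 0.016.

jog_arm([
  [0.04,[0,0,0.016],[0,0,0]],
  [0.04,[0,0,0.016],[0,0,0]],
  [0.04,[0,0,0],[0,0,0]],
])

```text
t: 7.5
position: [0.5429, -0.1184, 0.0327]
orientation: [180.0, 0.0, 105.7]
force: [-1.3, 0.2, 3.8]
grip_width: 0.0499
gripper_force: 32.0
```

jog_arm([
  [0.085,[0,0,0],[0,0,0]],
  [0.085,[0,0,0],[0,0,0]],
  [0.085,[0,0,0],[0,0,0]],
  [0.085,[0,0,0],[0,0,0]],
])

```text
t: 8.0
position: [0.5428, -0.1183, 0.0322]
orientation: [-180.0, -0.0, 105.7]
force: [-0.6, 0.1, 0.0]
grip_width: 0.0847
gripper_force: 0.0
```

jog_arm([
  [0.085,[0,0,-0.32],[0,0,0]],
  [0.085,[0,0,-0.8],[0,0,0]],
  [0.085,[0,0,-0.8],[0,0,0.0417]],
  [0.085,[0,0,0],[0,0,0.0683]],
  [0.085,[0,0,0],[0,0,0.0692]],
])

```text
t: 8.62
position: [0.5433, -0.1185, 0.1533]
orientation: [179.9, 0.0, 84.0]
force: [0.2, 0.3, 0.3]
grip_width: 0.0854
gripper_force: 0.0
```

```bash
python3 d.py 0.4213 0.1238 0.14 84.2
```

```text
t 8.62 pos [ 0.5433 -0.1185  0.1533] rpy [1.799e+02 2.000e-02 8.396e+01] w 0.0854
tool d [ 0.2281 -0.1469  0.0129] rotvec [ 0.1   0.02 -0.24]
```

Converted, 0.046 m is 0.736, 0.044 m is 0.704.

jog_arm([
  [0.085,[0.736,-0.464,0],[0,0,0]],
  [0.085,[0.736,-0.48,0],[0,0,0]],
  [0.085,[0.736,-0.48,0],[0,0,0]],
  [0.085,[0.736,-0.48,0],[0,0,0]],
  [0.085,[0.704,-0.448,0],[0,0,0]],
  [0.085,[0,0,0],[0,0,0]],
])

```text
t: 9.38
position: [0.4173, 0.1257, 0.1523]
orientation: [-179.9, -0.0, 84.6]
force: [1.4, -0.1, -0.8]
grip_width: 0.0851
gripper_force: 0.0
```

```bash
python3 - <<'E'
from h import *
import pickle
c=cam("top");pickle.dump(c,open("top2.pkl","wb"))
cv2.imwrite("pics/g3.png",cv2.resize(cv2.convertScaleAbs(c["pixels"][205:275,280:375],alpha=1.6),None,fx=8,fy=8,interpolation=cv2.INTER_CUBIC))
E
python3 d.py 0.4213 0.1238 0.024 84.2
```

```text
t 9.43 pos [0.4188 0.1244 0.1524] rpy [1.7999e+02 1.0000e-02 8.4430e+01] w 0.0849
tool d [-0.0003  0.0025  0.1284] rotvec [0.01 0.01 0.23]
```

View pics/g3.png

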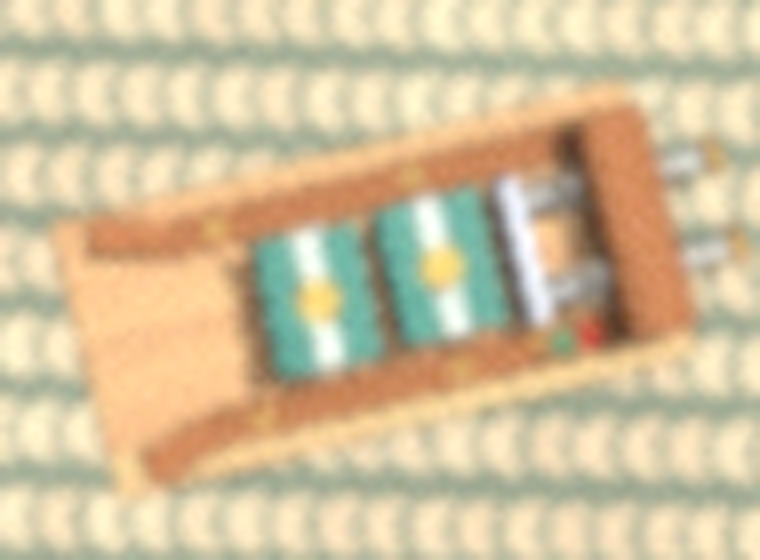

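Box1 now stands flat in the channel, seal at (318,300), with box0 at (440,267) and a small gap between them, both parallel. The plate is untouched. Now picking up D.

Converted, 0.05 m is 0.8, 0.03 m is 0.48.

jog_arm([
  [0.085,[0,0.04,0.48],[0,0,0]],
  [0.085,[0,0,0.8],[0,0,0]],
  [0.085,[0,0,0.48],[0,0,0]],
  [0.085,[0,0,0.224],[0,0,0]],
  [0.085,[0,0,0.048],[0,0,0]],
  [0.085,[0,0,0],[0,0,0]],
])

```text
t: 10.18
position: [0.4227, 0.1225, 0.0255]
orientation: [180.0, 0.0, 84.2]
force: [-0.0, 0.0, -0.1]
grip_width: 0.085
gripper_force: 0.0
```

```bash
python3 d.py 0.4213 0.1238 0.024 84.2
```

```text
t 10.18 pos [0.4227 0.1225 0.0255] rpy [179.97   0.    84.16] w 0.085
tool d [ 0.0012 -0.0015  0.0015] rotvec [ 0.03  0.   -0.04]
```

jog_arm([
  [0.04,[0,0,0],[0,0,0]],
  [0.04,[0,0,0],[0,0,0]],
  [0.04,[0,0,0],[0,0,0]],
  [0.04,[0,0,0],[0,0,0]],
  [0.04,[0,0,0],[0,0,0]],
  [0.04,[0,0,0],[0,0,0]],
], clamp_n=25)

```text
t: 10.92
position: [0.4226, 0.1231, 0.0261]
orientation: [179.9, 0.0, 84.2]
force: [-1.1, -1.2, 5.0]
grip_width: 0.0498
gripper_force: 25.7
```

```bash
python3 d.py 0.4213 0.1238 0.024 84.2
```

```text
t 10.93 pos [0.4226 0.1231 0.0261] rpy [179.91   0.    84.24] w 0.0498
tool d [ 0.0006 -0.0013  0.0021] rotvec [0.09 0.   0.04]
```

Converted, -0.05 m is -0.8, -0.02 m is -0.32, -7.5 degrees is -0.0625.

jog_arm([
  [0.04,[0,0,-0.32],[0,0,0]],
  [0.04,[0,0,-0.8],[0,0,0]],
  [0.04,[0,0,-0.8],[0,0,-0.0583]],
  [0.04,[0,0,0],[0,0,-0.0583]],
  [0.04,[0,0,0],[0,0,-0.0625]],
  [0.04,[0,0,0],[0,0,0]],
], clamp_n=30)

```text
t: 11.68
position: [0.4219, 0.1231, 0.1456]
orientation: [180.0, 0.0, 105.7]
force: [0.7, -0.6, -0.9]
grip_width: 0.0495
gripper_force: 32.0
```

```bash
python3 d.py 0.5309 -0.0759 0.1 105.7
```

```text
t 11.68 pos [0.4219 0.1231 0.1456] rpy [1.7997e+02 1.0000e-02 1.0566e+02] w 0.0495
tool d [-0.2211  0.0512  0.0456] rotvec [ 0.03  0.01 -0.04]
```

Converted, -0.046 m is -0.736, -0.037 m is -0.592.

jog_arm([
  [0.04,[-0.48,0.112,0],[0,0,0]],
  [0.04,[-0.736,0.176,0],[0,0,0]],
  [0.04,[-0.736,0.176,0],[0,0,0]],
  [0.04,[-0.736,0.176,0],[0,0,0]],
  [0.04,[-0.592,0.128,0.16],[0,0,0]],
  [0.04,[-0.256,0.048,0.56],[0,0,0]],
  [0.04,[0,0,0],[0,0,0]],
  [0.04,[0,0,0],[0,0,0]],
])

```text
t: 12.68
position: [0.5305, -0.0752, 0.1006]
orientation: [-180.0, -0.0, 105.7]
force: [0.3, 0.3, -0.4]
grip_width: 0.0496
gripper_force: 31.9
```

```bash
python3 d.py 0.5309 -0.0759 0.048 105.7
```

```text
t 12.68 pos [ 0.5305 -0.0752  0.1006] rpy [-1.7996e+02 -4.0000e-02  1.0570e+02] w 0.0496
tool d [-0.0008  0.0002  0.0526] rotvec [-0.04 -0.04 -0.  ]
```

Converted, 0.03 m is 0.48, 0.02 m is 0.32.

jog_arm([
  [0.04,[0,0,0.48],[0,0,0]],
  [0.04,[0,0,0.32],[0,0,0]],
  [0.04,[0,0,0.16],[0,0,0]],
  [0.04,[0,0,0],[0,0,0]],
])

```text
t: 13.18
position: [0.531, -0.0753, 0.0407]
orientation: [180.0, -0.0, 105.8]
force: [-0.0, -0.0, -0.6]
grip_width: 0.0498
gripper_force: 31.9
```

jog_arm([
  [0.04,[0,0,0.064],[0,0,0]],
  [0.04,[0,0,0.048],[0,0,0]],
  [0.04,[0,0,0.032],[0,0,0]],
  [0.04,[0,0,0],[0,0,0]],
])

```text
t: 13.68
position: [0.5313, -0.0759, 0.0322]
orientation: [180.0, 0.0, 105.7]
force: [-2.3, 0.3, 6.9]
grip_width: 0.0499
gripper_force: 32.6
```

```bash
python3 d.py 0.5309 -0.0759 0.0325 105.7
```

```text
t 13.68 pos [ 0.5313 -0.0759  0.0322] rpy [1.7996e+02 2.0000e-02 1.0572e+02] w 0.0499
tool d [ 0.0001 -0.0003 -0.0003] rotvec [0.04 0.02 0.02]
```

Converted, -0.05 m is -0.8, -0.02 m is -0.32.

jog_arm([
  [0.085,[0,0,0],[0,0,0]],
  [0.085,[0,0,0],[0,0,0]],
  [0.085,[0,0,0],[0,0,0]],
  [0.085,[0,0,0],[0,0,0]],
  [0.085,[0,0,-0.32],[0,0,0]],
  [0.085,[0,0,-0.8],[0,0,0]],
  [0.085,[0.32,0,-0.48],[0,0,0]],
])

```text
t: 14.55
position: [0.5268, -0.0575, 0.1333]
orientation: [179.9, 0.1, 105.6]
force: [0.6, 0.8, -0.1]
grip_width: 0.085
gripper_force: 0.0
```

jog_arm([
  [0,[0.64,0,0],[0,0,0]],
  [0,[0.48,0,0],[0,0,0]],
  [0,[0.48,0,0],[0,0,0]],
  [0,[0.48,0,0],[0,0,0]],
  [0,[0,0,0],[0,0,0]],
], clamp_n=20)

```text
t: 15.18
position: [0.4895, 0.07, 0.1312]
orientation: [-180.0, -0.0, 105.9]
force: [0.6, -0.5, -0.4]
grip_width: 0.0001
gripper_force: 0.0
```

```bash
python3 - <<'E'
from h import *
import pickle
c=cam("top");pickle.dump(c,open("top3.pkl","wb"))
cv2.imwrite("pics/g4.png",cv2.resize(cv2.convertScaleAbs(c["pixels"][205:275,280:375],alpha=1.6),None,fx=8,fy=8,interpolation=cv2.INTER_CUBIC))
E
python3 d.py 0.5309 -0.0759 0.0325 105.7
```

```text
t 15.22 pos [0.4901 0.0691 0.1313] rpy [-1.7999e+02  2.0000e-02  1.0583e+02] w -0.0001
tool d [-0.1506 -0.0003  0.0988] rotvec [-0.01  0.02  0.13]
```

View pics/g4.png

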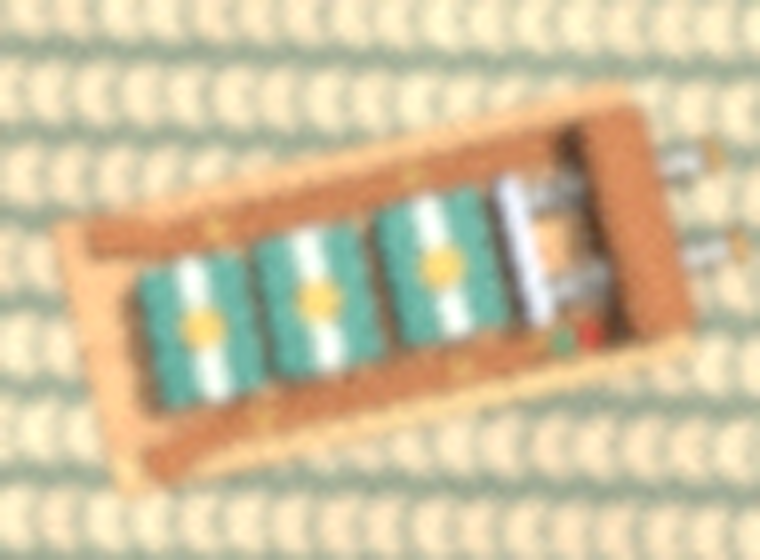

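Three boxes are in line with seals at (203,327), (318,300) and (440,267). All are lid up with ribbons across, and the plate is still at rest. Next I descend behind the row with closed fingers and push.

Converted, -0.04 m is -0.64, -0.03 m is -0.48.

jog_arm([
  [0,[-0.48,0,0],[0,0,0]],
  [0,[-0.64,0,0],[0,0,0]],
  [0,[-0.24,0,0.48],[0,0,0]],
  [0,[0,0,0.64],[0,0,0]],
  [0,[0,0,0.4],[0,0,0]],
  [0,[0,0,0.224],[0,0,0]],
  [0,[0,0,0],[0,0,0]],
])

```text
t: 16.1
position: [0.5129, -0.0137, 0.0216]
orientation: [-179.9, -0.0, 105.7]
force: [0.2, -0.0, 0.5]
grip_width: 0.0002
gripper_force: 0.0
```

jog_arm([
  [0,[-0.16,0,0],[0,0,0]],
  [0,[-0.16,0,0],[0,0,0]],
  [0,[-0.096,0,0],[0,0,0]],
  [0,[-0.096,0,0],[0,0,0]],
  [0,[-0.096,0,0],[0,0,0]],
  [0,[0,0,0],[0,0,0]],
])

```text
t: 16.85
position: [0.5238, -0.0503, 0.0223]
orientation: [180.0, 0.0, 105.7]
force: [0.2, -0.6, 0.2]
grip_width: 0.0001
gripper_force: 0.0
```

```bash
python3 d.py 0.5302 -0.0756 0.0213 105.7
```

```text
t 16.85 pos [ 0.5238 -0.0503  0.0223] rpy [1.7999e+02 1.0000e-02 1.0570e+02] w 0.0001
tool d [-0.0261 -0.0007  0.001 ] rotvec [0.01 0.01 0.  ]
```

Converted, -0.003 m is -0.048, -0.002 m is -0.032.

jog_arm([
  [0,[-0.048,0,0],[0,0,0]],
  [0,[-0.048,0,0],[0,0,0]],
  [0,[-0.048,0,0],[0,0,0]],
  [0,[-0.048,0,0],[0,0,0]],
  [0,[-0.032,0,0],[0,0,0]],
  [0,[0,0,0],[0,0,0]],
])

```text
t: 17.6
position: [0.5276, -0.0637, 0.0223]
orientation: [180.0, 0.0, 105.7]
force: [-0.1, -0.5, 0.9]
grip_width: 0.0
gripper_force: 0.0
```

jog_arm([
  [0,[-0.016,0,0],[0,0,0]],
  [0,[-0.016,0,0],[0,0,0]],
  [0,[-0.016,0,0],[0,0,0]],
  [0,[0,0,0],[0,0,0]],
])

```text
t: 18.1
position: [0.5281, -0.0659, 0.0223]
orientation: [180.0, -0.0, 105.7]
force: [-1.0, 2.7, 2.0]
grip_width: -0.0
gripper_force: 1.5
```

```bash
python3 d.py 0.5302 -0.0756 0.0213 105.7
```

```text
t 18.1 pos [ 0.5281 -0.0659  0.0223] rpy [ 1.8000e+02 -3.0000e-02  1.0574e+02] w -0.0
tool d [-0.0099 -0.0006  0.001 ] rotvec [ 0.   -0.03  0.04]
```

Converted, -0.002 m is -0.032, -0.001 m is -0.016.

jog_arm([
  [0,[-0.032,0,0],[0,0,0]],
  [0,[-0.032,0,0],[0,0,0]],
  [0,[-0.016,0,0],[0,0,0]],
  [0,[0,0,0],[0,0,0]],
  [0,[0,0,0],[0,0,0]],
])

```text
t: 18.73
position: [0.5291, -0.0695, 0.0223]
orientation: [180.0, -0.2, 105.8]
force: [-2.5, 8.1, 5.0]
grip_width: -0.0001
gripper_force: 3.9
```

```bash
python3 d.py 0.5302 -0.0756 0.0213 105.7
```

```text
t 18.73 pos [ 0.5291 -0.0695  0.0223] rpy [179.98  -0.19 105.79] w -0.0001
tool d [-0.0061 -0.0006  0.001 ] rotvec [ 0.02 -0.19  0.09]
```

```bash
python3 - <<'E'
from h import *
c=cam("top"); s=cam("scene")
a=cv2.resize(cv2.convertScaleAbs(c["pixels"][215:265,315:375],alpha=1.6),(480,400),interpolation=cv2.INTER_CUBIC)
b=cv2.resize(cv2.convertScaleAbs(s["pixels"][190:240,290:330],alpha=1.5),(320,400),interpolation=cv2.INTER_CUBIC)
cv2.imwrite("pics/g5.png",np.hstack([a,b]))
E
```

```text
(no output)
```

View pics/g5.png

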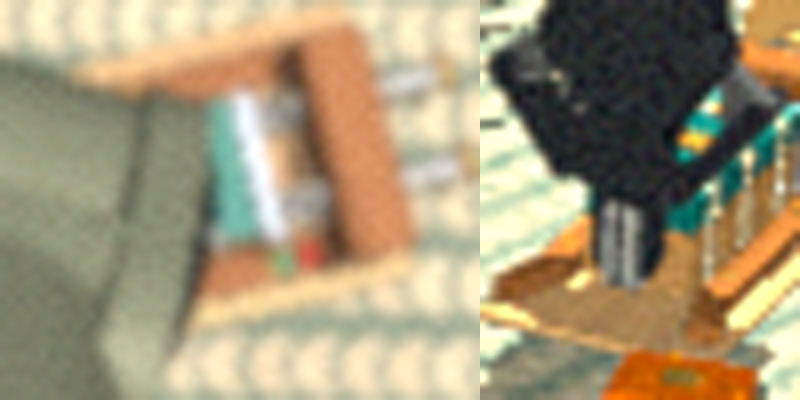

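The plate has been pushed back a few mm. The boxes are level and closed up, and the fingers sit on the last box's face. I'll quantify the plate travel from intensity profiles along the channel.

Converted, -0.001 m is -0.016.

```bash
cat > pl.py <<'E'
from h import *
import pickle
from scipy.ndimage import map_coordinates
O=np.array([.5491,-.143]);a=np.radians(-74.5);R=np.array([[np.cos(a),-np.sin(a)],[np.sin(a),np.cos(a)]])
def prof(c,x0,x1,z,ys,ch):
    xs=np.arange(x0,x1,.0005); out=0
    K=np.array([[c["fx"],0,c["cx"]],[0,c["fy"],c["cy"]],[0,0,1.]])
    for y in ys:
        w=np.c_[(R@np.vstack([xs,np.full_like(xs,y)])).T+O,np.full_like(xs,z)]
        p=(c["view"]@np.c_[w,np.ones(len(w))].T)[:3].T*[1,-1,-1]
        uv=cv2.projectPoints(p,np.zeros(3),np.zeros(3),K,np.array([c["k1"],0,0,0.]))[0][:,0]
        out=out+map_coordinates(ch(c["pixels"].astype(float)),[uv[:,1],uv[:,0]],order=3)
    return out/len(ys)
def shift(A,B):
    n=len(A);best=max((np.corrcoef(A[m0:m1],B[m0+k:m1+k])[0,1],k) for k in range(0,45) for m0,m1 in[(0,n-45)])
    return best[1]*.5,round(best[0],3)
red=lambda i:i[...,2]
c0=pickle.load(open("top3.pkl","rb")); c=cam("top")
print("plate mm",shift(prof(c0,.035,.078,.048,np.arange(-.02,.021,.004),red),prof(c,.035,.078,.048,np.arange(-.02,.021,.004),red)))
for y in(-.019,-.016,.016,.019): print("rod",y,shift(prof(c0,.108,.155,.03,[y-.002,y,y+.002],lambda i:i[...,0]),prof(c,.108,.155,.03,[y-.002,y,y+.002],lambda i:i[...,0])))
E
```

jog_arm([
  [0,[0,0,-0.016],[0,0,0]],
  [0,[0,0,0],[0,0,0]],
])

```text
t: 19.08
position: [0.5291, -0.0704, 0.0229]
orientation: [-180.0, -0.1, 105.8]
force: [-1.1, 5.7, -1.5]
grip_width: 0.0002
gripper_force: 2.4
```

```bash
python3 pl.py
```

```text
plate mm (5.0, np.float64(0.995))
rod -0.019 (5.0, np.float64(0.966))
rod -0.016 (4.5, np.float64(0.975))
rod 0.016 (5.5, np.float64(0.923))
rod 0.019 (5.0, np.float64(0.951))
```

Converted, -0.0015 m is -0.024, -0.001 m is -0.016.

jog_arm([
  [0,[-0.024,0,0],[0,0,0]],
  [0,[-0.024,0,0],[0,0,0]],
  [0,[-0.016,0,0],[0,0,0]],
  [0,[0,0,0],[0,0,0]],
  [0,[0,0,0],[0,0,0]],
  [0,[0,0,0],[0,0,0]],
])

```text
t: 19.88
position: [0.53, -0.0737, 0.0228]
orientation: [-180.0, -0.2, 105.8]
force: [-1.3, 7.0, -1.5]
grip_width: 0.0001
gripper_force: 3.5
```

```bash
python3 d.py 0.5302 -0.0756 0.0213 105.7; python3 pl.py
```

```text
t 19.88 pos [ 0.53   -0.0737  0.0228] rpy [-1.7998e+02 -1.6000e-01  1.0576e+02] w 0.0001
tool d [-0.0019 -0.0003  0.0015] rotvec [-0.02 -0.16  0.06]
plate mm (8.0, np.float64(0.992))
rod -0.019 (8.0, np.float64(0.967))
rod -0.016 (8.0, np.float64(0.958))
rod 0.016 (9.5, np.float64(0.941))
rod 0.019 (8.5, np.float64(0.938))
```

Converted, -0.001 m is -0.016, -0.0005 m is -0.008.

jog_arm([
  [0,[-0.016,0,0],[0,0,0]],
  [0,[-0.008,0,0],[0,0,0]],
  [0,[0,0,0],[0,0,0]],
  [0,[0,0,0],[0,0,0]],
  [0,[0,0,0],[0,0,0]],
  [0,[0,0,0],[0,0,0]],
  [0,[0,0,0],[0,0,0]],
  [0,[0,0,0],[0,0,0]],
])

```text
t: 20.92
position: [0.5302, -0.0747, 0.0227]
orientation: [-180.0, -0.2, 105.8]
force: [-0.3, 8.9, -0.6]
grip_width: 0.0002
gripper_force: 4.2
```

```bash
python3 pl.py
python3 - <<'E'
from h import *
c=cam("top"); s=cam("scene")
a=cv2.resize(cv2.convertScaleAbs(c["pixels"][215:265,315:375],alpha=1.6),(480,400),interpolation=cv2.INTER_CUBIC)
b=cv2.resize(cv2.convertScaleAbs(s["pixels"][190:240,300:340],alpha=1.5),(320,400),interpolation=cv2.INTER_CUBIC)
cv2.imwrite("pics/g6.png",np.hstack([a,b]))
E
```

```text
plate mm (9.0, np.float64(0.992))
rod -0.019 (10.5, np.float64(0.968))
rod -0.016 (10.5, np.float64(0.965))
rod 0.016 (11.0, np.float64(0.95))
rod 0.019 (10.0, np.float64(0.958))
```

View pics/g6.png

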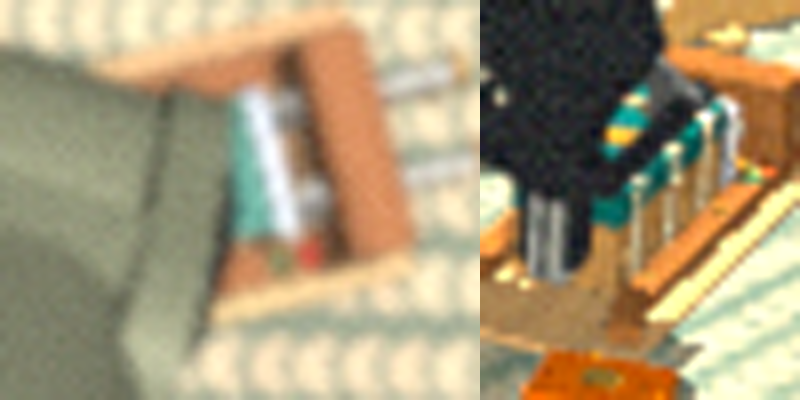

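The pointer now covers the green field at (283,262), short of the red. Plate travel is about 10 mm at 8.9 N, and the three boxes are closed up and level with the fingers steady on the last one. Handing in.

```bash
python3 -c "
from bench import ctrl
print(ctrl.hand_in())"
```

```text
the job is handed in; nothing more can be done
None
```

I set two more boxes in the channel behind the first and handed in with the closed fingers holding the row against the end plate, gaps closed: about 10 mm of plate travel at about 9 N, brass pointer in the green. The spare boxes and everything else were left where they were.

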